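# Slide the loaded shuttle home under the welding horn

## Task

Load the grey shuttle (it has an orange handle) into the welding press: set it flat on the steel bed with its nose at the yellow guide mouth, and slide it under the guide lips and beneath the horn until the spring detent holds it fully home at the red stop. The white clip must still be seated in the blue nest, and the shuttle let go. Do not strike the horn, and leave the two parts bins and the spanner where they are.

Things in the scene. Friction and masses are not known exactly. Their poses are not given: they have to be found in the camera images.
- shuttle: Loose part carrier, 0.3 to 0.55 kg: grey plate 225 long (x) x 70 wide (y) x 10 mm thick; origin at the centre of its underside, x points to the nose (last 14 mm tapered to 58 wide), z up. Blue nest 44 x 40 mm, top 22 mm above the underside, at x = +80 mm. Orange handle at x = -85 mm. Detent notch 11 mm wide in each long edge at x = +50 mm. Starts flat on the bench
- shuttle_handle (a point): On the orange upright handle, which is 40 long (shuttle x) x 16 wide (y) with its top 55 mm above the shuttle's underside. This point is on its middle line, 42 mm above the underside. The shuttle's centre of mass lies about 40 mm from here towards the nose
- shuttle_nest (a point): On the shuttle: underside of the plate below the centre of the nest (shuttle x = +80 mm)
- clip: White moulded clip lying loose in the nest pocket (9 mm deep, 1.5 mm play): base 25 x 17 x 10 mm with a 10 mm thick post, 18 mm tall in all; origin at the centre of its underside, 13 mm above the shuttle's underside. Its top is 31 mm above the shuttle's underside
- welder: Fixed welding press. Origin on the bench below the horn's axis; x is the direction in which the shuttle is pushed in, z up. Steel bed 160 mm wide (y), surface 25 mm above the bench, free from x = -300 mm to the guide. Purple head from x = -51 to +130 mm, 110 mm wide, 240 to 440 mm above the bench; column at x = +200 mm, 510 mm tall
- horn: Fixed steel welding horn hanging over the guide on the welder's origin axis: 34 mm diameter at the tip, 52 to 80 mm from 70 mm above the tip; origin at the centre of its lower face, 43 mm above the bed: the clip passes 12 mm below it, the handle does not fit below
- home (a point): On the bed surface below the horn, axes as the welder's: shuttle_nest lies here when the shuttle is fully home. The plate's nose is then 1.5 mm short of the red end stop (face at welder x = +34 mm) and the brass spring balls (one in each guide at x = -30 mm, passed with about 3 to 10 N) sit in the notches
- mouth (a point): On the bed, middle of the wide end of the guide (welder x = -85 mm). Yellow walls narrow from 107 mm here to 73 mm at x = -49; dark guides 73 mm apart go on to x = +35, with lips over the plate: 57 mm between the lips, underside 12.5 and top 18.5 mm above the bed, tilted-up lead-in from x = -68 (up to 26 mm above the bed)
- blue_bin: Loose blue bin of white parts, 110 (x) x 150 (y) x 55 mm tall; origin at the centre of its underside; leave alone
- red_bin: Loose red bin of white parts, 100 (x) x 130 (y) x 50 mm tall; origin at the centre of its underside; leave alone
- spanner: Loose spanner 160 mm long lying on the bench along its x; leave alone
Not all that is in view belongs to the job. Of the things that look like the shuttle, take the one that is farthest from the robot's base at the start.

How it is judged:
By the outcome, as a careful person would: the job done as asked, in the order asked, and still so for the second after the job is handed in, with the robot touching nothing.
It also fails if it takes over 43 s, if anything falls off the work surface, if the arm or the gripper's body presses on something with over 40 N, if the wrist force passes 120 N, or if a joint passes its speed limit or range.

## Robot

A 7-joint arm with a two-finger parallel gripper is mounted at the origin on the work surface. World frame = base frame: x ahead of the robot, y to its left, z up, the work surface at z = 0. Lengths are in mm, angles in rad, forces in N, time in s.
With the tool pointing down it reaches from about 375 to 925 mm from the base axis. Payload 3.1 kg.
Tool frame: the origin (TCP) lies at the very end of the fingers, on their centre line; the grasp point (between the pads) lies 19 mm behind it; z points along the fingers, y is the line along which they close (so a half turn about z gives the same grasp; the last joint's range is limited). The gripper opens to 85 mm and grips with 20 to 120 N. Pads are 22 mm wide; open, the fingers measure 114 mm over their backs; the gripper's body (76 mm by 85 mm) begins 54 mm behind the grasp point. The pads swing forward as they close: fully open they stand 13 mm farther back than shut.
Start: joints at [1.174, 0.383, 0.044, 1.598, -0.018, 1.161, -0.05], TCP at [191.362, -621.195, 231.269] pointing down, gripper open.
Joint ranges: [-2.61, 2.61], [-0.41, 2.15], [-1.48, 1.57], [0, 2.5], [-1.57, 4.71], [0.05, 1.97], [-2.85, 2.85]. Speed limits (rad/s): [2.79, 2.79, 3.14, 3.14, 3.14, 3.14, 3.14].

## Interface

Orientations are given as [roll, pitch, yaw] about the fixed x, y, z axes, in that order (R = Rz(yaw) Ry(pitch) Rx(roll)).
In Python, from rig import env, planner, eyes, sign_off gives the robot as it stands. Calls block until the motion is done:
- env.move_ptp(position, orientation): joint-space move of the TCP to a pose.
- env.move_l(position, rotation=None, feed=150, stop_force=None): straight line of the TCP; rotation=None keeps the orientation; feed is the mean speed in mm/s. With stop_force (N) it stops when the force on the tool has changed by that much, and returns True; else False.
- env.move_j(angles): joint-space move.
- env.gripper_to(opening, squeeze=None): opening from 0.0 (shut) to 1.0 (fully open); squeeze is the grip in N (None keeps the last); returns when the fingers have stopped.
- env.pause(seconds).
- planner.ik(position, orientation): joint angles nearest the present ones, or None.
- env.read_state(): the state.
- eyes.get_image(name): name is "side" or "top"; returns a dict with "frame" (420x560x3 uint8, red, green, blue), "intrinsics" (3x3 intrinsics, pixels), "world_to_cam" (4x4, takes a point from world to camera coordinates). Camera axes: x right, y down, z forward; pixel columns grow to the right and rows downward; lengths in mm; the calibration is good to about 2 mm. A picture is of the moment at which its call begins. There is no depth.
A pose or a line that the arm cannot do raises env.MotionError and nothing moves.
- sign_off(): hands the job in; it is judged then, once.
The state is a dict: "time": time; "joint_positions": joint angles; "joint_vel": joint speeds; "joint_torque": joint torques, N m; "ee_pos": TCP position; "orientation": TCP orientation; "force": force on the tool from outside, world axes, zero at the start; "wrist_torque": the same for the moment, N m; "gripper_width": opening from 0.0 (shut) to 1.0 (fully open); "grip_force": force on a finger pad.
Only numpy, scipy, OpenCV 4.12 (cv2) and the standard library are available. Lean on these libraries where they do the work, as an engineer would, in place of code of your own. Each camera call takes 0.05 s, during which the arm holds its last target. There are 200 camera calls.

## Working session

There is one attempt and no reset: what is moved stays moved. The work goes in short steps, each a Python script; the robot and the scene stay as the last script left them, time stands still between calls to the robot, and variables do not carry over. Pictures are saved under pics/ and viewed, at most 10 in all, crops included, and the job is handed in when it is done.

```bash
ls; mkdir -p pics; python3 - <<'E'
from rig import env, planner, eyes
import cv2,numpy as np
for n in("top","side"):
    d=eyes.get_image(n);cv2.imwrite(f"pics/{n}0.png",d["frame"][:,:,::-1]);np.savez(f"{n}0.npz",**d)
    print(n,np.round(d["intrinsics"],1).tolist(),np.round(d["world_to_cam"],3).tolist())
s=env.read_state();print(s["time"],s["ee_pos"],s["orientation"],s["gripper_width"])
E
```

```text
pics
top [[417.3, 0.0, 282.7], [0.0, 417.3, 215.3], [0.0, 0.0, 1.0]] [[0.014, -1.0, 0.007, -53.546], [-0.99, -0.015, -0.143, 521.958], [0.143, -0.005, -0.99, 879.1], [0.0, 0.0, 0.0, 1.0]]
side [[524.6, 0.0, 270.7], [0.0, 524.6, 206.7], [0.0, 0.0, 1.0]] [[0.99, -0.14, 0.016, -534.088], [-0.101, -0.783, -0.614, 50.469], [0.099, 0.606, -0.789, 1413.936], [0.0, 0.0, 0.0, 1.0]]
0.1 [ 191.08019829 -620.38224793  230.01684204] [-3.13919874e+00  1.24417245e-04  2.98863563e-01] 0.9958669315111507
```

View pics/top0.png

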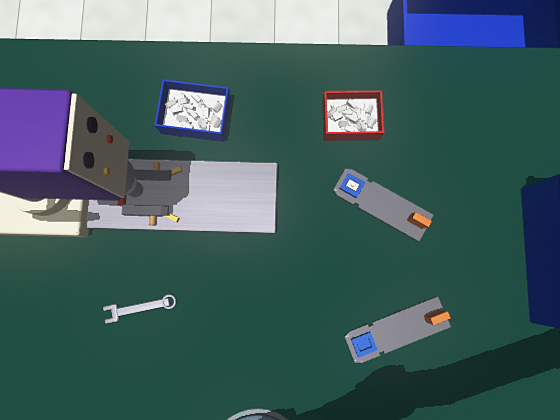

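View pics/side0.png

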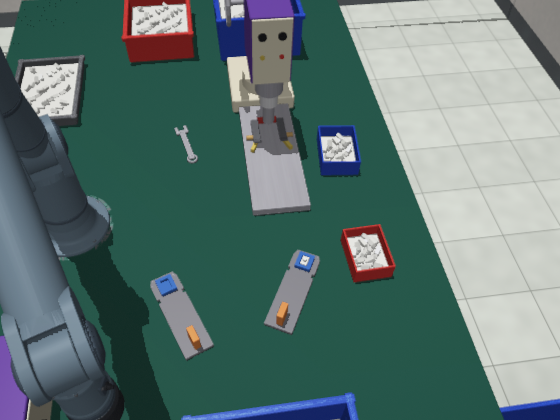

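The top view shows two lookalikes: A, with a white clip, nest (352,185) and handle (421,220), and B, with an empty nest (363,343) and handle (438,317). The base is at the bottom, near (257,420), so A is the farthest and it carries the clip. I choose A. The press bed spans (190–276, 162–233), and the push direction is image left (world +y). Next I measure, and check A in a crop.

```bash
cat > h.py <<'E'
import numpy as np,cv2
def ray(d,px,z):
    K,T=d["intrinsics"],d["world_to_cam"];R=T[:3,:3];c=-R.T@T[:3,3]
    v=R.T@np.linalg.solve(K,np.array([px[0],px[1],1.]));return c+v*(z-c[2])/v[2]
def proj(d,p):
    q=d["intrinsics"]@(d["world_to_cam"]@np.r_[p,1])[:3];return q[:2]/q[2]
def blobs(d,lo,hi,mn=30):
    hsv=cv2.cvtColor(np.ascontiguousarray(d["frame"]),cv2.COLOR_RGB2HSV);m=cv2.inRange(hsv,np.array(lo),np.array(hi))
    cs,_=cv2.findContours(m,cv2.RETR_EXTERNAL,cv2.CHAIN_APPROX_NONE);return [c for c in cs if cv2.contourArea(c)>=mn]
E
python3 - <<'E'
from h import *
for n in("top","side"):
    d=dict(np.load(n+"0.npz"));print(n)
    for nm,lo,hi,z,mn in(("orange",(8,150,120),(18,255,255),50,20),("yellow",(22,120,100),(34,255,255),45,8),("grey",(0,0,85),(179,45,215),10,800),("blue",(105,120,80),(125,255,255),22,60)):
        for c in blobs(d,lo,hi,mn):
            r=cv2.minAreaRect(c)
            zz=25 if nm=="grey" and r[0][0]<300 and n=="top" else z
            print(nm,np.round(r[0]),np.round(r[1]),round(r[2]),[ray(d,p,zz)[:2].round(0).tolist() for p in cv2.boxPoints(r)],ray(d,r[0],zz)[:2].round(1))
d=dict(np.load("top0.npz"))["frame"]
f=lambda a:cv2.resize(a,None,fx=3,fy=3,interpolation=cv2.INTER_CUBIC)
a=f(d[155:250,325:445]);b=f(d[145:240,70:290])
o=np.zeros((580,660,3),np.uint8);o[:285,:360]=a;o[290:575,:660]=b
cv2.imwrite("pics/crop1.png",o[:,:,::-1])
s=dict(np.load("side0.npz"))["frame"]
a=cv2.resize(s[70:230,220:330],None,fx=3.5,fy=3.5,interpolation=cv2.INTER_CUBIC);b=cv2.resize(s[240:340,255:330],None,fx=5,fy=5,interpolation=cv2.INTER_CUBIC)
o=np.zeros((570,770,3),np.uint8);o[:560,:385]=a;o[:500,390:765]=b
cv2.imwrite("pics/crop2.png",o[:,:,::-1])
E
```

```text
top
orange [440. 318.] [ 7. 19.] 68 [[309.0, -358.0], [323.0, -395.0], [309.0, -400.0], [295.0, -363.0]] [ 309.  -378.9]
orange [422. 219.] [18.  7.] 30 [[520.0, -326.0], [533.0, -334.0], [514.0, -368.0], [501.0, -360.0]] [ 517.  -347.2]
yellow [172. 217.] [11.  4.] 23 [[516.0, 208.0], [523.0, 205.0], [514.0, 182.0], [507.0, 185.0]] [514.9 195. ]
yellow [105. 171.] [6. 2.] 90 [[621.0, 350.0], [621.0, 346.0], [608.0, 345.0], [608.0, 349.0]] [614.5 347.5]
yellow [176. 170.] [4. 9.] 68 [[620.0, 203.0], [629.0, 185.0], [620.0, 181.0], [612.0, 199.0]] [620.1 192.1]
grey [397. 330.] [ 34. 103.] 68 [[269.0, -180.0], [353.0, -391.0], [286.0, -416.0], [203.0, -207.0]] [ 277.3 -298. ]
grey [382. 203.] [100.  30.] 29 [[582.0, -156.0], [645.0, -191.0], [533.0, -389.0], [473.0, -353.0]] [ 557.6 -272.8]
grey [138. 197.] [ 76. 278.] 89 [[637.0, 598.0], [661.0, -31.0], [487.0, -37.0], [465.0, 575.0]] [561.4 277.1]
blue [364. 344.] [19. 21.] 68 [[259.0, -195.0], [276.0, -237.0], [238.0, -252.0], [222.0, -211.0]] [ 248.7 -223.6]
blue [352. 185.] [19. 18.] 30 [[590.0, -173.0], [626.0, -193.0], [604.0, 
[... 1722 characters left out ...]
, -659.0]] [1003.5 -630.7]
blue [270. 406.] [ 27. 177.] 90 [[275.0, -495.0], [652.0, -547.0], [638.0, -601.0], [273.0, -551.0]] [ 458.8 -548.9]
blue [166. 285.] [18. 16.] 63 [[221.0, -212.0], [256.0, -196.0], [274.0, -244.0], [239.0, -259.0]] [ 247.7 -228. ]
blue [304. 261.] [16. 17.] 18 [[567.0, -218.0], [589.0, -172.0], [626.0, -193.0], [603.0, -238.0]] [ 596.2 -205.5]
blue [338. 150.] [49. 43.] 90 [[725.0, 280.0], [859.0, 263.0], [809.0, 64.0], [685.0, 79.0]] [768.3 167.3]
blue [298.  27.] [54. 14.] 88 [[757.0, 993.0], [815.0, 990.0], [758.0, 643.0], [707.0, 646.0]] [757.7 808.4]
blue [231.  28.] [61. 29.] 82 [[453.0, 1027.0], [568.0, 1043.0], [555.0, 651.0], [454.0, 640.0]] [507.1 828.5]
```

View pics/crop1.png

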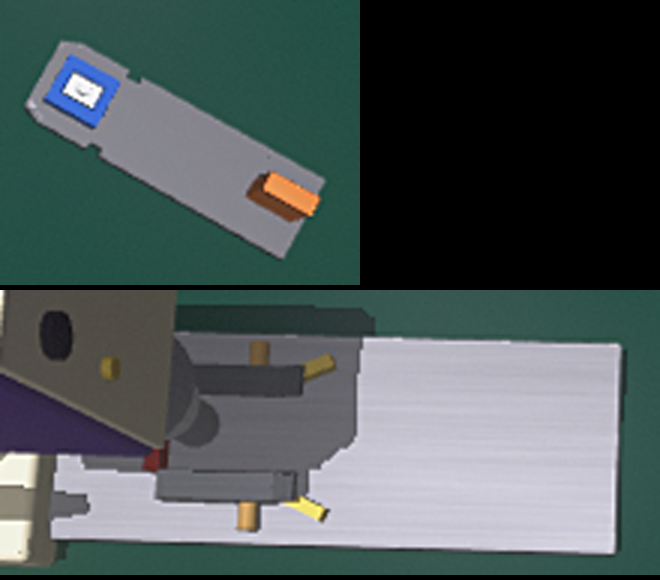

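View pics/crop2.png

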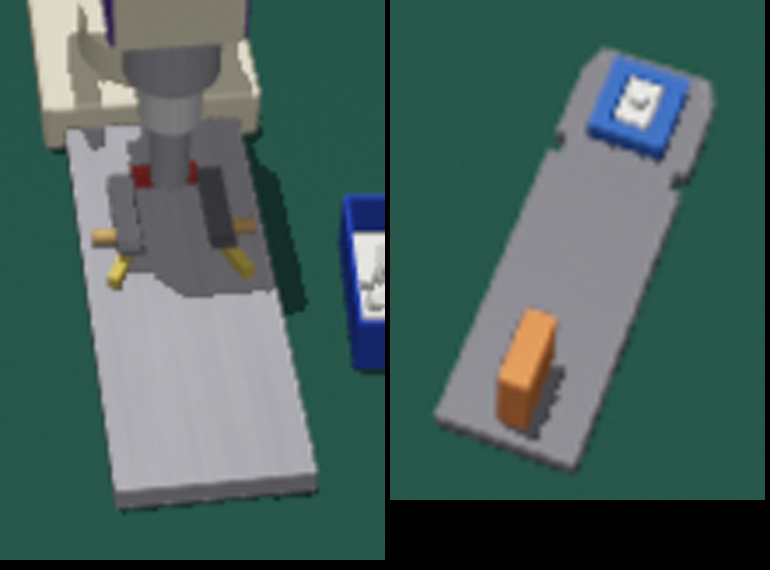

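The crop confirms A: grey plate, blue nest with the white clip, orange handle near (422,219). Side view: handle (281,313), nest (304,261). Its pose is about (557,-273) with yaw 60.8°. Next comes a line fit of the bed edges.

```bash
cat > bed.py <<'E'
from h import *
def edge(g,p0,p1,n,w=7):
    """subpixel strongest-gradient points along segment p0-p1 across normal"""
    p0,p1=map(np.array,(p0,p1));t=(p1-p0)/np.linalg.norm(p1-p0);nn=np.array([-t[1],t[0]]);o=np.linspace(-w,w,8*w+1);out=[]
    for a in np.linspace(0,1,n):
        q=p0+a*(p1-p0)+o[:,None]*nn
        v=cv2.remap(g,q[:,:1].astype(np.float32),q[:,1:].astype(np.float32),cv2.INTER_LINEAR).ravel()
        gr=np.abs(np.gradient(cv2.GaussianBlur(v[None],(9,1),2).ravel()));k=gr>0.5*gr.max();out.append((q[k]*gr[k,None]).sum(0)/gr[k].sum())
    return np.array(out)
def line(d,pts,z):
    P=np.array([ray(d,p,z)[:2] for p in pts],np.float32);l=cv2.fitLine(P,cv2.DIST_HUBER,0,.01,.01).ravel();return l[2:],l[:2]*np.sign(l[:2].sum())
if __name__=="__main__":
    for n,z1,segs in(("top",25,[((200,162.),(270,163.)),((140,230.),(268,232.5)),((276.7,168.),(275.5,228.))]),):
        d=dict(np.load(n+"0.npz"));g=cv2.cvtColor(d["frame"],cv2.COLOR_RGB2GRAY).astype(np.float32)
        for s in segs:
            p,u=line(d,edge(g,*s,30),z1);print(n,p.round(1),u.round(4),"ang",np.degrees(np.arctan2(u[1],u[0])).round(2))
    d=dict(np.load("side0.npz"));g=cv2.cvtColor(d["frame"],cv2.COLOR_RGB2GRAY).astype(np.float32)
    # side crop px = 220+u/3.5, 70+v/3.5
    c=lambda u,v:(220+u/3.5,70+v/3.5)
    for s in((c(75,190),c(112,460)),(c(285,320),c(312,450)),(c(125,489),c(305,470))):
        p,u=line(d,edge(g,*s,30,3),25);print("side",p.round(1),u.round(4),np.degrees(np.arctan2(u[1],u[0])).round(2))
E
python3 bed.py
```

```text
top [646.5  85.7] [0.0123 0.9999] ang 89.29
top [488.3 125.4] [0.0136 0.9999] ang 89.22
top [573.3 -29.1] [ 0.9999 -0.0121] ang -0.69
side [486.4 115.9] [0.0117 0.9999] 89.33
side [645.4  54. ] [0.0149 0.9999] 89.15
side [591.  -30.7] [ 0.9999 -0.0112] -0.64
```

```bash
cat >> h.py <<'E'
W0=np.array([569.0,270.3]);WY=np.radians(89.27);WU=np.array([np.cos(WY),np.sin(WY)])
def wh(xs,lat=0): # world xy of handle for shuttle centre at welder x=xs
    return W0+WU*(xs-85)+lat*np.array([-WU[1],WU[0]])
E
python3 - <<'E'
from rig import env,planner,eyes
from h import *
SY=np.radians(60.8);h=np.array([516.5,-347.1]);pi=np.pi
for k in(0,pi,-pi):
    for nm,p,z,y in(("above",h,150,SY),("grasp",h,23,SY),("lift",h,110,SY),("set",wh(-212),48,WY),("home",wh(-80),48,WY)):
        q=planner.ik([*p,z],[pi,0,y+k]);print(round(k),nm,p.round(1),None if q is None else np.round(q,2))
E
```

```text
0 above [ 516.5 -347.1] [ 0.73  0.43 -0.26  1.73  0.13  1.   -0.08]
0 grasp [ 516.5 -347.1] [ 0.71  0.59 -0.24  1.78  0.19  0.78 -0.13]
0 lift [ 516.5 -347.1] [ 0.73  0.47 -0.25  1.75  0.14  0.93 -0.09]
0 set [565.2 -26.7] [ 0.43  0.53 -0.55  1.91  0.37  0.81 -0.33]
0 home [566.9 105.3] [ 0.35  0.61 -0.75  1.87  0.53  0.87 -0.68]
3 above [ 516.5 -347.1] [-0.37  0.91  1.37  1.78 -0.94  1.29 -2.41]
3 grasp [ 516.5 -347.1] [-0.35  1.22  1.36  1.83 -1.27  1.29 -2.25]
3 lift [ 516.5 -347.1] [-0.36  1.    1.37  1.8  -1.04  1.28 -2.35]
3 set [565.2 -26.7] [-0.97  1.08  1.36  1.97 -1.17  1.21 -2.28]
3 home [566.9 105.3] [ 0.67  0.93 -1.25  1.86  0.99  1.15  2.17]
-3 above [ 516.5 -347.1] [-0.37  0.91  1.37  1.78 -0.94  1.29 -2.41]
-3 grasp [ 516.5 -347.1] [-0.35  1.22  1.36  1.83 -1.27  1.29 -2.25]
-3 lift [ 516.5 -347.1] [-0.36  1.    1.37  1.8  -1.04  1.28 -2.35]
-3 set [565.2 -26.7] [-0.97  1.08  1.36  1.97 -1.17  1.21 -2.28]
-3 home [566.9 105.3] [ 0.67  0.93 -1.25  1.86  0.99  1.15  2.17]
```

```bash
python3 - <<'E'
from rig import env,planner,eyes
from h import *
SY=np.radians(60.8);h=np.array([516.5,-347.1]);pi=np.pi
env.move_ptp([*h,130],[pi,0,SY]);print(env.read_state()["time"])
print(env.move_l([*h,24],feed=120,stop_force=12))
s=env.read_state();print(s["time"],s["ee_pos"],s["orientation"],s["force"])
env.gripper_to(0.0,squeeze=90)
s=env.read_state();print(s["time"],s["ee_pos"],s["gripper_width"],s["grip_force"],s["force"])
env.move_l([*h,84],feed=80)
s=env.read_state();print(s["time"],s["ee_pos"],s["gripper_width"],s["grip_force"],s["force"],s["wrist_torque"])
ims=[]
for n in("top","side"):
    d=eyes.get_image(n);np.savez(f"{n}1.npz",**d);ims.append(d["frame"])
a=cv2.resize(ims[0][130:280,300:470],None,fx=2.3,fy=2.3);b=cv2.resize(ims[1][200:350,220:390],None,fx=2.3,fy=2.3)
cv2.imwrite("pics/g1.png",np.hstack([a,b])[:,:,::-1])
E
```

```text
1.7083
False
2.7417 [ 517.3440458  -347.5862274    24.89775583] [3.13969986e+00 2.60895179e-05 1.06110581e+00] [-0.53974839 -0.9091911  -0.25503604]
3.3833 [ 516.86901964 -347.39202837   24.47829674] 0.17080846081862744 88.53000283241272 [-0.5042855  -0.72265531  2.35417675]
4.2833 [ 515.92292895 -346.90132632   83.5731788 ] 0.17163254005474263 87.6728904247284 [-0.71552275  0.22848815 -4.40386173] [-0.2010668   0.13314596 -0.04364941]
```

View pics/g1.png

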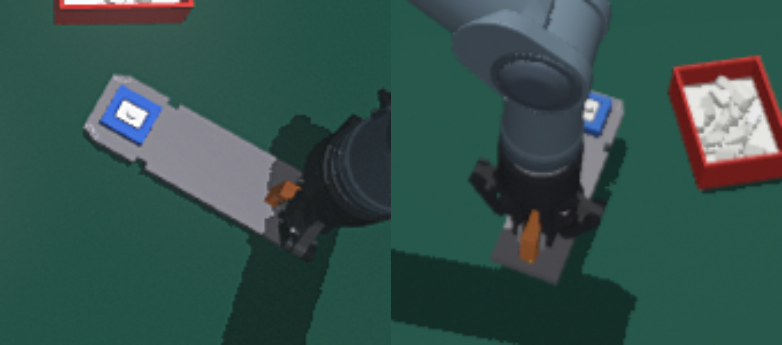

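The shuttle is lifted, with the clip still in the nest (top pixels ~ (357,179)). Next I carry it to the bed, nose just short of the mouth, and measure again.

```bash
cat >> h.py <<'E'
def nestpose(d,z,roi):
    x0,x1,y0,y1=roi
    for c in blobs(d,(105,120,60),(125,255,255),60):
        r=cv2.minAreaRect(c)
        if x0<r[0][0]<x1 and y0<r[0][1]<y1:
            print("nest",np.round(r[0],1),np.round(r[1],1),ray(d,r[0],z)[:2].round(1))
E
python3 - <<'E'
from rig import env,planner,eyes
from h import *
pi=np.pi;p=wh(-216)
env.move_l([516,-347,105],feed=100)
env.move_l([*p,105],[pi,0,WY],feed=150)
s=env.read_state();print(s["time"],s["ee_pos"],s["orientation"],s["wrist_torque"])
ims=[]
for n in("top","side"):
    d=eyes.get_image(n);np.savez(f"{n}2.npz",**d);ims.append(d["frame"]);nestpose(d,103,(150,330,60,240))
a=cv2.resize(ims[0][100:260,100:330],None,fx=1.9,fy=1.9);b=cv2.resize(ims[1][70:260,190:370],None,fx=1.6,fy=1.6)
o=np.zeros((304,800,3),np.uint8);o[:304,:437]=a;o[:304,440:728]=b
cv2.imwrite("pics/g2.png",o[:,:,::-1])
E
```

```text
7.025 [565.08764994 -31.8570139  104.93585014] [-3.14140595e+00  6.44728884e-04  1.55643116e+00] [-0.201201    0.01298788  0.01484452]
nest [196.  188.5] [19. 22.] [566.2 133.3]
nest [191.4 109.6] [70.5 54.6] [736.  150.5]
```

View pics/g2.png

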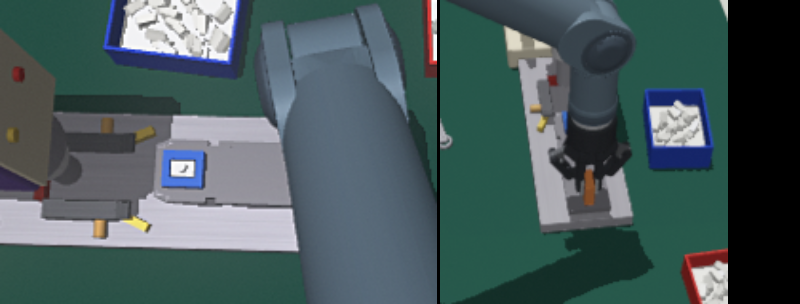

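The nest (196,188.5) is on the guide's midline, about 19 mm short of the mouth, with the clip seated. Next I lower it to contact.

```bash
python3 - <<'E'
from rig import env,planner,eyes
from h import *
p=wh(-216)
env.move_l([*p,60],feed=100)
f0=env.read_state()["force"]
print(env.move_l([*p,46],feed=20,stop_force=4))
s=env.read_state();print(s["time"],s["ee_pos"],s["force"],f0)
env.gripper_to(0.35);env.pause(.2)
s=env.read_state();z=s["ee_pos"][2];print(s["force"])
q=s["ee_pos"].copy();q[2]=49;env.move_l(q,feed=30)
env.gripper_to(0.0,squeeze=45)
s=env.read_state();print(s["time"],s["ee_pos"],s["gripper_width"],s["force"],s["wrist_torque"])
ims=[]
for n in("top","side"):
    d=eyes.get_image(n);np.savez(f"{n}3.npz",**d);ims.append(d["frame"]);nestpose(d,47,(150,330,120,240))
a=cv2.resize(ims[0][100:260,100:330],None,fx=1.9,fy=1.9);b=cv2.resize(ims[1][70:260,190:370],None,fx=1.6,fy=1.6)
o=np.zeros((304,800,3),np.uint8);o[:304,:437]=a;o[:304,440:728]=b
cv2.imwrite("pics/g3.png",o[:,:,::-1])
E
```

```text
True
8.275 [565.39721757 -30.83370296  49.43703661] [-0.35098598  0.16161391  5.32903781] [ 1.24965631  0.33025118 -3.97721723]
[0.63214297 0.20511247 0.1913287 ]
9.2917 [563.17394446 -31.24785477  49.36299439] 0.17966957892886015 [ 0.919911   -0.34665225  0.69594127] [ 0.03426868 -0.30377136  0.00753155]
nest [200.5 194. ] [18. 21.] [565.8 134.5]
```

View pics/g3.png

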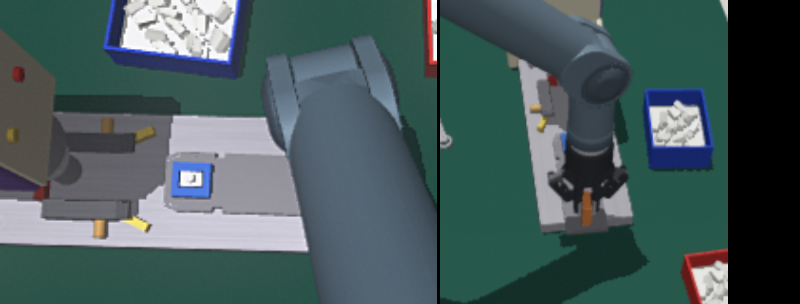

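The shuttle is flat on the bed with its nose before the mouth, nest (200.5,194), clip seated. Now I slide it into the throat and check.

```bash
cat > slide.py <<'E'
import sys
from rig import env,planner,eyes
from h import *
xs,feed,sf,tag=float(sys.argv[1]),float(sys.argv[2]),float(sys.argv[3]),sys.argv[4]
s=env.read_state();print(env.move_l([*wh(xs),49.3],[np.pi,0,WY],feed=feed,stop_force=sf))
s=env.read_state();w=(s["ee_pos"][:2]-W0)
print(s["time"],s["ee_pos"].round(1),"xs",w@WU+85,"lat",w@[-WU[1],WU[0]],"yaw",np.degrees(s["orientation"][2]).round(2),s["force"].round(1),s["wrist_torque"].round(2))
ims=[]
for n in("top","side"):
    d=eyes.get_image(n);np.savez(f"{n}{tag}.npz",**d);ims.append(d["frame"]);nestpose(d,47,(110,330,120,240))
a=cv2.resize(ims[0][130:260,80:300],None,fx=2.2,fy=2.2);b=cv2.resize(ims[1][70:220,220:340],None,fx=2.5,fy=2.5)
o=np.zeros((380,800,3),np.uint8);o[:286,:484]=a;o[:375,490:790]=b
cv2.imwrite(f"pics/s{tag}.png",o[:,:,::-1])
E
python3 slide.py -150 40 18 4
```

```text
False
11.2083 [565.5  35.8  49.4] xs -149.55928830850723 lat 0.5292059394846476 yaw 89.35 [-0.1 -5.2  5.6] [-0.88  0.06  0.01]
nest [169.5 193. ] [18. 21.] [566.9 202.3]
```

View pics/s4.png

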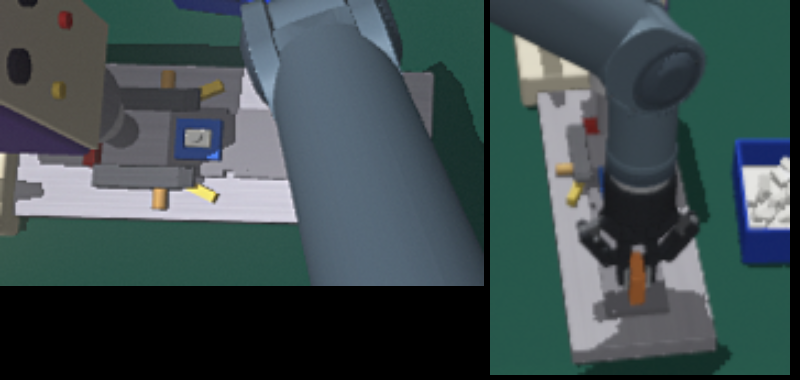

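The nose is in the throat under the lips and centred (nest (169.5,193)), clip seated. Pushing on to the stop.

```bash
sed 's/^ims=/if xs>-90: pass\nims=/' -i slide.py; python3 slide.py -90 40 25 5 && python3 slide.py -75 15 22 6
```

```text
False
12.9583 [566.4  93.6  49.3] xs -91.75493313951714 lat 0.38777657102946206 yaw 89.24 [-0.3 -6.7  7.5] [-1.32 -0.04 -0.01]
nest [143.5 192. ] [18. 21.] [568.3 259.2]
False
14.2083 [566.6 104.4  49.3] xs -80.95557675825302 lat 0.3020823739446312 yaw 89.14 [ -1.2 -12.8   9.1] [-2.03  0.07  0.14]
nest [138.9 191.6] [21.1 18.6] [569.1 269.4]
```

View pics/s6.png

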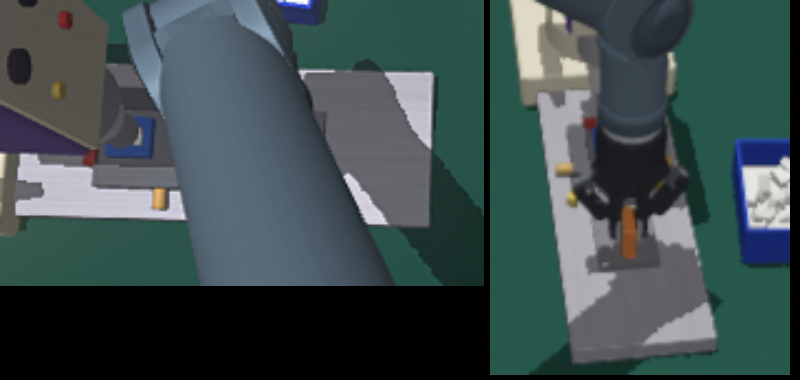

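The shuttle is near home, with the nest partly under the horn at (139,192) and the clip visible below it. The arm is compliant, lagging 6 mm at 13 N. I push in small increments and watch force against motion.

```bash
python3 - <<'E'
from rig import env,eyes
from h import *
for xs in(-72,-69,-66,-63,-60):
    env.move_l([*wh(xs),49.3],[np.pi,0,WY],feed=10);s=env.read_state();w=s["ee_pos"][:2]-W0
    print(xs,s["time"],"act",round(w@WU+85,2),s["force"].round(1),s["wrist_torque"].round(2))
    if np.linalg.norm(s["force"][:2])>30: break
E
```

```text
-72 14.7583 act -80.63 [ -0.6 -15.7   9.4] [-2.85  0.05  0.17]
-69 15.2083 act -80.47 [ -2.4 -19.1  12.1] [-3.57  0.01  0.13]
-66 15.6583 act -80.45 [ -2.1 -22.9  13.9] [-4.2   0.14  0.36]
-63 16.1083 act -80.4 [ -3.  -27.2  15.5] [-4.98  0.33  0.32]
-60 16.5583 act -80.29 [ -2.6 -30.4  16.8] [-5.75  0.38  0.41]
```

It has hit a hard stop at about -80.4, which matches the end stop. I relax the load so the detent can settle, release and check.

```bash
python3 - <<'E'
from rig import env,eyes
from h import *
env.move_l([*wh(-80.8),49.3],[np.pi,0,WY],feed=30);env.pause(.3)
s=env.read_state();w=s["ee_pos"][:2]-W0;print(s["time"],"act",round(w@WU+85,2),s["force"].round(1))
env.gripper_to(0.5);env.pause(.2)
s=env.read_state();w=s["ee_pos"][:2]-W0;print(s["time"],"act",round(w@WU+85,2),s["force"].round(1))
p=s["ee_pos"];env.move_l([p[0],p[1],140],feed=120)
env.move_l([p[0]-60,p[1]-180,200],feed=200)
s=env.read_state();print(s["time"])
ims=[]
for n in("top","side"):
    d=eyes.get_image(n);np.savez(f"{n}7.npz",**d);ims.append(d["frame"]);nestpose(d,47,(110,330,120,240))
    for c in blobs(d,(8,150,120),(18,255,255),20):
        r=cv2.minAreaRect(c);print(n,"orange",np.round(r[0],1),np.round(r[1],1),ray(d,r[0],75)[:2].round(1))
a=cv2.resize(ims[0][130:260,80:240],None,fx=2.8,fy=2.8);b=cv2.resize(ims[1][80:220,230:320],None,fx=3.6,fy=3.6)
o=np.zeros((510,800,3),np.uint8);o[:364,:448]=a;o[:504,455:779]=b
cv2.imwrite("pics/r7.png",o[:,:,::-1])
E
```

```text
17.7 act -80.02 [ 2.9 -2.2  0.8]
18.275 act -80.64 [ 0.6  0.6 -0.3]
20.325
nest [139.  191.5] [17. 22.] [569.2 269.1]
top orange [439.9 317.6] [ 7.4 18.8] [ 311.3 -369.5]
top orange [211. 191.] [ 6. 18.] [567.1 107.1]
side orange [194.7 338.8] [17.9  7.4] [ 314.2 -402.1]
```

View pics/r7.png

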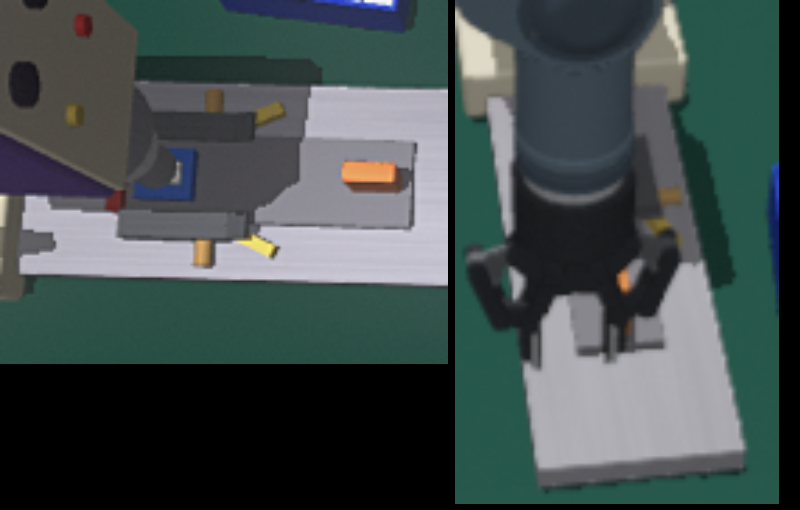

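Released: the nest (139,191.5) is beneath the horn with the clip visible in it, and the handle is at (211,191). A check of the plate's rear edge against the bed end should give 107.5 mm when home.

```bash
python3 - <<'E'
from bed import *
from rig import env,eyes
d=eyes.get_image("top");g=cv2.cvtColor(d["frame"],cv2.COLOR_RGB2GRAY).astype(np.float32)
c=lambda u,v:(80+u/2.8,130+v/2.8)
p,u=line(d,edge(g,c(414,146),c(411,220),20,4),35);print(p,u)
e,v=line(d,edge(g,(276.7,168.),(275.5,228.),30,4),25);print(e,v)
print("dist rear-bed end",(p-e)@np.array([np.cos(np.radians(89.27)),np.sin(np.radians(89.27))]))
P,w=line(d,edge(g,c(320,140),c(400,142),20,3),35);print("far edge",P,w,np.degrees(np.arctan2(w[1],w[0])))
P,w=line(d,edge(g,c(320,226),c(400,228),20,3),35);print("near edge",P,w,np.degrees(np.arctan2(w[1],w[0])))
print("clip/horn ref: nest at home expected px",proj(d,[569,270.3,47]))
E
```

```text
[558.12085  76.66703] [0.999902  0.0139971]
[563.95276  -24.345476] [0.99998635 0.00522299]
dist rear-bed end 100.9300041951156
far edge [601.8384   120.277084] [0.01038361 0.9999461 ] 89.405045
near edge [529.50305 115.84373] [0.01190201 0.9999292 ] 89.31805
clip/horn ref: nest at home expected px [138.43652792 191.60228146]
```

The arm may have covered part of the bed end. I move it well clear and repeat the check in both views.

```bash
python3 - <<'E'
from bed import *
from rig import env,eyes
env.move_l([420,-330,260],feed=200);print(env.read_state()["time"])
ims=[]
U=np.array([np.cos(np.radians(89.27)),np.sin(np.radians(89.27))])
for n in("top","side"):
    d=eyes.get_image(n);ims.append(d["frame"]);np.savez(n+"8.npz",**d);g=cv2.cvtColor(d["frame"],cv2.COLOR_RGB2GRAY).astype(np.float32)
    pr=lambda x,lat,z:proj(d,[*(W0+U*x+lat*np.array([-U[1],U[0]])),z])
    p,u=line(d,edge(g,pr(-192.5,-30,35),pr(-192.5,30,35),25,3),35)
    e,v=line(d,edge(g,pr(-300,-65,25),pr(-300,65,25),40,3),25)
    print(n,p,u,e,v,"dist",(p-e)@U)
    nestpose(d,47,(110,330,100,240))
a=cv2.resize(ims[0][130:260,80:300],None,fx=2.1,fy=2.1);b=cv2.resize(ims[1][80:220,230:320],None,fx=3.6,fy=3.6)
o=np.zeros((510,800,3),np.uint8);o[:273,:462]=a;o[:504,470:794]=b
cv2.imwrite("pics/r8.png",o[:,:,::-1])
E
```

```text
22.0
top [567.4253   76.72985] [0.99993813 0.01112219] [577.3984   -29.161547] [ 0.9999402  -0.01093473] dist 105.75573831994843
nest [138.5 191.5] [17. 21.] [569.2 270.2]
nest [191.3 109.6] [70.5 54.5] [758.9 163.4]
side [565.4634   71.37405] [ 0.9986071  -0.05276183] [568.2805   -30.438288] [ 0.999909   -0.01349172] dist 101.76817671445453
nest [268. 127.] [14. 12.] [567.8 263.5]
```

View pics/r8.png

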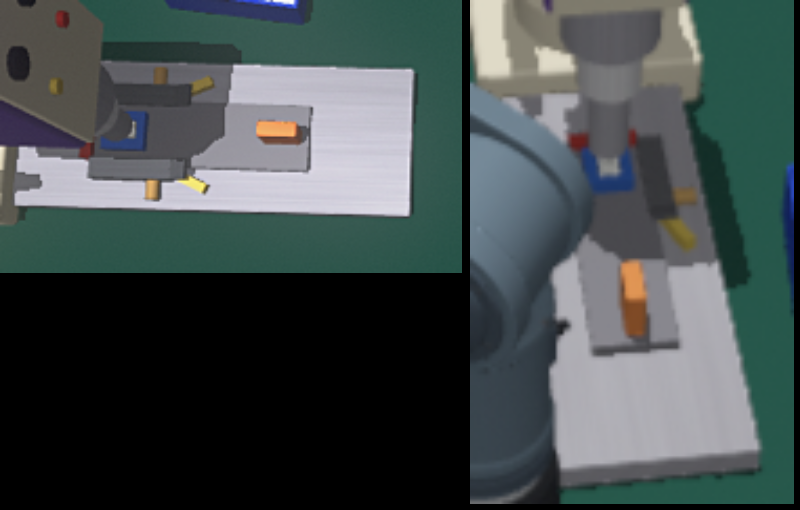

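The shuttle is flat and straight under the horn, with the clip seated and the nest at (138.5,191.5), against an expected (138.4,191.6). The rear edge reads 1.7 mm short of nominal, so a closed-finger push on the handle back will show whether any travel is left.

```bash
python3 - <<'E'
from rig import env,eyes
from h import *
R=[np.pi,0,WY];b=-80-45
env.gripper_to(0.0,squeeze=30)
env.move_l([*wh(b),150],R,feed=220);env.move_l([*wh(b),56],R,feed=130)
f0=env.read_state()["force"];n0=0
print(env.read_state()["time"],f0.round(1))
for i in range(14):
    x=b+8+i*3;env.move_l([*wh(x),56],R,feed=25 if i==0 else 12);s=env.read_state();w=s["ee_pos"][:2]-W0;f=(s["force"]-f0)@np.r_[WU,0]
    print(x,round(s["time"],2),round(w@WU+85,2),round(f,1))
    if f<-18 or s["time"]>34:break
env.move_l([*wh(b-10),56],R,feed=100);env.move_l([*wh(b-40),150],R,feed=150)
s=env.read_state();print(s["time"])
d=eyes.get_image("top");nestpose(d,47,(110,180,120,240))
E
```

```text
25.5667 [-0.2  0.1 -0.1]
-117 26.03 -116.62 0.7
-114 26.43 -113.88 0.5
-111 26.83 -111.17 -0.8
-108 27.23 -110.89 -5.4
-105 27.63 -110.62 -9.1
-102 28.03 -110.63 -12.3
-99 28.43 -110.58 -16.6
-96 28.83 -110.54 -19.1
30.1833
nest [138.5 191.5] [17. 21.] [569.2 270.2]
```

```bash
python3 -c "
from rig import sign_off
print(sign_off())"
```

```text
the job is handed in; nothing more can be done
None
```

The shuttle is loaded and released, held against the end stop with the clip seated in the nest beneath the horn. The job was handed in at about 30 s. That the detent caught is inferred from the hard stop at the home position, since the notches are out of view.

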